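Hook the locking bolt out of the drip tray's slot

TASK

The drip tray's locking bolt is stuck deep in its narrow slot. Take the hooked pick from its holder, hook its toe under the crossbar of the bolt's loop, draw the bolt out into the pocket and seat it against the rubber bumper with a light, steady pull of about 10 N held for a moment, then unhook and stand the pick back in its holder, leaving the bolt lying flat in the pocket, clear of the slot. Work gently (never more than 18 N of pull on the bolt or 25 N of push on the tray), keep the fingers off the bolt, and leave everything else where it is.

Things in the scene. Friction and masses are not known exactly. Their poses are not given: they have to be found in the camera images.
- tray: stainless drip-tray base, fixed, 240 (x -135 to 105) by 240 (y) by 40 mm tall. Origin on its underside, on the midline; x runs from its front to its far end, z up. An open pocket 60 mm wide (y -30 to 30) spans x -127 to -5 mm; a slot 16 mm wide (y -8 to 8) runs on along the middle from x -5 to 97 mm. Both are open above, with one flat floor 8 mm above the origin, 32 mm below the deck
- clip_nose (a point): sprung nose in the slot's +y wall (tray x 62 mm, beneath a brass plate on the deck). It pinches the bolt's solid tail against the other wall: the bolt drags with about 2 to 6 N until its tail has been drawn past the nose, and then slides freely
- pocket_floor (a point): point on the pocket's floor, tray x -60 mm, on the midline. In front of it a black rubber bumper bar on set screws crosses the pocket, 12 (x) by 44 (y) by 9 mm, its underside 6.5 mm above the floor, so that the hook's toe passes beneath; it stops the bolt's crossbar. Where it is set is not known: its rear face is anywhere from tray x -107 to -77 mm. Rigid. The bolt seats when pulled on it with over 6 N for 0.25 s
- bolt: steel locking bolt lying in the slot, 65 mm long, 14 wide, 12 tall, 70 g. Origin: on its underside, below the centre of the open loop at its front; x points to its solid tail (x 11 to 49 mm), away from the tray's front. Seen from above the loop's opening is 22 mm long (x -11 to 11) and 9 mm wide (y -4.5 to 4.5), right through to the floor. Fully out of the slot the origin is beyond tray x -54 mm
- bolt_bar (a point): centre of the crossbar that closes the front of the bolt's loop, 13.5 mm in front of the bolt's origin. The bar is 5 mm thick along x; its underside is 6.5 mm and its top 12 mm above the floor. A hook's toe, let down inside the loop to the floor, goes forward beneath it, and the shank then pulls on it
- pick_grip (a point): grip of the hooked pick, 30 mm above its flange's underside. Stands upright in the holder. Dark wooden grip 20 by 20 mm (sides along x, y), its top 35 mm above this point; below it a steel flange 34 (x) by 30 (y) by 5 mm. From there a 5 mm round shank runs down on the grip's axis, its foot 75 mm below this point, where the toe turns off. 110 g, give or take
- pick_toe (a point): tip of the pick's toe. The toe is 4 mm thick and points along the pick's -x, its tip 12 mm from the shank's axis. This point is 73 mm below point pick_grip and 2 mm above the toe's underside
- holder: fixed wooden block 64 by 64 mm, 60 mm tall. Origin: centre of its underside. A hole in its top, x -18 to 8 mm, y -7 to 7 mm, 54 mm deep, takes the pick's shank and toe (toe to the holder's -x). Put away, the pick's axis is over the origin (give or take 2 mm) and its flange lies on the block's top, point pick_grip 90 mm above the origin
- tamper: bystander, leave alone: steel coffee tamper standing on the black tamping block, 54 mm diameter, 80 mm tall; origin at the centre of its underside
- gasket: bystander, leave alone: black rubber ring lying on the tray's deck, 68 mm outside diameter, 8 mm thick; origin at the centre of its underside
- basket: bystander, leave alone: small steel filter basket standing on the tray's deck, 60 mm diameter, 25 mm tall; origin at the centre of its underside
- cup: bystander, leave alone: blue ceramic cup with a handle on the counter, 72 mm diameter, 62 mm tall; origin at the centre of its underside
- jug: bystander, leave alone: steel milk jug with a handle on the counter, 84 mm diameter, 105 mm tall; origin at the centre of its underside
- saucer: bystander, leave alone: white saucer on the counter, 110 mm diameter, 18 mm tall; origin at the centre of its underside
- spoon: bystander, leave alone: steel spoon lying on the counter, 140 mm long; origin at the centre of its underside
Mind the look-alikes: they are no part of the job. Of the things like the holder, leave any that is blue; of the rest the larger one is meant.

How it is judged:
On the way, in this order (a step that is already met when the one before it is completed fails the run):
1. the pick's toe is inside the loop and hooked beneath the bolt's crossbar (tip past the bar's inner face by 3 mm or more), the bolt still in the slot (x of pick_toe in the frame of bolt between -0.03 and -0.014 m and z of pick_toe in the frame of bolt below 0.0065 m and y of pick_toe in the frame of bolt between -0.006 and 0.006 m and x of bolt in the frame of tray above 0 m), for 0.1 s.
2. the bolt, drawn out of the slot and still hooked, is pulled onto the bumper with more than 6 N for 0.25 s (x of pick_toe in the frame of bolt between -0.03 and -0.014 m and z of pick_toe in the frame of bolt below 0.0065 m and y of pick_toe in the frame of bolt between -0.006 and 0.006 m and contact force between bolt and tray above 6 N and contact force between pick and bolt above 6 N and x of bolt in the frame of tray below -0.055 m), for 0.25 s.
At the end, for the whole second after the job is handed in: The bolt lies flat in the pocket wholly clear of the slot, within 15 mm of the tray's midline, at rest; the pick stands upright in its holder again, its flange down on the block (within 4 mm in height, 12 mm sideways), at rest and released (x of bolt in the frame of tray below -0.055 m and y of bolt in the frame of tray between -0.015 and 0.015 m and z of bolt in the frame of tray below 0.011 m and angle between each of bolt, pick_grip's own z axis and vertical below 0.1 rad and linear speed of each of bolt, pick below 0.02 m/s and horizontal distance between pick_grip and holder below 0.012 m and z of pick_grip in the frame of holder between 0.086 and 0.094 m); the robot touches nothing.
It fails at once if the pick presses on the tray with more than 25 N (contact force between pick and tray above 25 N).
It fails at once if the pick pulls or presses on the bolt with more than 18 N (contact force between pick and bolt above 18 N).
It fails at once if the fingers touch the bolt (contact force between the fingers and bolt above 0.5 N).
It fails at once if a bystander is moved by more than 30 mm (distance of any of tamper, gasket, basket, cup, jug, saucer, spoon from where it was at the start of the episode above 0.03 m).
It also fails if it takes over 70 s, if anything falls off the work surface, if the arm or the gripper's body presses on something with over 40 N, if the wrist force passes 120 N, or if a joint passes its speed limit or range.

ROBOT

A 6-joint arm with a two-finger parallel gripper is mounted at the origin on the work surface. World frame = base frame: x ahead of the robot, y to its left, z up, the work surface at z = 0. Lengths are in m, angles in rad, forces in N, time in s.
With the tool pointing down it reaches from about 0.25 to 0.725 m from the base axis. Payload 4 kg.
Tool frame: the origin (TCP) lies on the front face of the gripper's body, between the roots of the fingers; the fingertips stand 73 mm ahead of it and the grasp point (between the pads) lies 54 mm ahead of it; z points along the fingers, y is the line along which they close (so a half turn about z gives the same grasp; the last joint's range is limited). The gripper opens to 85 mm and grips with 20 to 120 N. Pads are 22 mm wide; open, the fingers measure 114 mm over their backs; the gripper's body (76 mm by 85 mm) begins 54 mm behind the grasp point. The pads swing forward as they close: fully open they stand 13 mm farther back than shut.
Start: joints at [-1.267, 0.241, 0.005, 1.335, 0, 1.571], TCP at [0.15, -0.477, 0.304] pointing down, gripper open.
Joint ranges: [-2.72, 2.72], [-1.05, 1.87], [-1.09, 1.28], [-1.99, 2.15], [-1.42, 1.44], [-3.14, 3.14]. Speed limits (rad/s): [2.79, 2.79, 3.14, 3.14, 3.14, 3.14].

INTERFACE

Orientations are given as a unit quaternion [x, y, z, w].
In Python, from workcell import bot gives the robot as it stands. The module is installed in compiled form; this text tells all that it offers.
- The arm moves only by the tool step_arm, never from a script. Its argument "rows" is a list of rows, each a list of 2 entries, a list of its own where there are three numbers: the shift along the tool's x, y, z in mm, then the turn about the tool's z in degrees. A call has 1 to 12 rows; each row is the pose to reach, as a shift and turn from the pose commanded when the call began, along the tool's axes at that moment; what a row does not reach only later rows make up. A row lasts 1/8 s, in which the tool goes at most 62.5 mm and 10.7 degrees, less where a joint would pass 70% of its speed; a pose out of reach is approached as far as the arm can. A call with a gripper value outside its range is refused whole. "claw" is the gripper's target within -1 to 1 (shut at 1, half-way at 0, fully open at -1), set as the call begins (left out, the last holds). The fingers move at their own pace and stop on an object; the grip force is fixed at half the most. Time passes only in rows, so rows that repeat a pose let the fingers close. It gives the time, the measured TCP pose, the force, the opening and the grip force at its end, in the units of the state.
- bot.get_obs(): the state, without advancing time (a new reading comes with each control period).
- bot.camera(name): name is "side" or "top"; returns (picture, depth): 400x640x3 uint8, red, green, blue; 400x640 float32, m along the optical axis (not along the pixel's ray), 0 where there is no reading.
- bot.camera_params(name): a dict with "fx", "fy", "cx", "cy" (pixels), "pose" (4x4, takes a point from camera to world coordinates). Camera axes: x right, y up, looking along -z (the intrinsics and any distortion apply to the point x, -y, -z); pixel columns grow to the right and rows downward; lengths in m; the calibration is good to about 2 mm. A picture is of the moment at which its call begins. camera_params takes no time and is no camera call.
- bot.job_done(): hands the job in; it is judged then, once.
Trained networks look in the newest picture that a camera, given by its name, has taken for a name from the list of things; names that differ only in an ending like _2 or _b are one class to them, and where a whole thing is asked for, a point or a joint stands for the part that bears it (a point fixed in the world has none). Each returns a list of dicts, best first, with "score" (0 to 1); they miss things now and then, are a little off and sometimes report something else, mostly with a low value. They report only what shows in the picture. A call takes as long as a camera call. They do not tell look-alikes from the thing itself.
- bot.trace(target, camera): "pixels" (400x640 bool, what is visible of it) and "uv" ([column, row] in pixels, amid what is visible of it).
The state is a dict: "clock": time; "joint_pos": joint angles; "joint_vel": joint speeds; "tau": joint torques, N m; "eef_pos": TCP position; "tool_rot": TCP orientation; "ft_force": force on the tool from outside, world axes, zero at the start; "ft_torque": the same for the moment, N m; "grip_width": finger opening in m; "grasp_force": force on a finger pad.
Only numpy, scipy, OpenCV 4.12 (cv2) and the standard library are available. Lean on these libraries where they do the work, as an engineer would, in place of code of your own. Each camera call takes 0.05 s, during which the arm holds its last target. There are 200 camera calls.

## Working session

There is one attempt and no reset: what is moved stays moved. The work goes in short steps, Python scripts to look and compute and a tool call to move; the robot and the scene stay as the last step left them, time stands still between calls to the robot, and variables do not carry over. Pictures are saved under pics/ and viewed, at most 10 in all, crops included, and the job is handed in when it is done.

Besides the shell and the picture viewer there is one more tool, called in YAML: its name, and indented under it one key for each argument. step_arm: Moves the arm, as the interface text tells. Its arguments: {"type":"object","properties":{"rows":{"type":"array"},"claw":{"type":"number"}},"required":["rows"]}

```bash
mkdir -p pics
cat > h.py <<'E'
import numpy as np, cv2
from workcell import bot
def world(cam,uv,d):
    p=bot.camera_params(cam);u,v=np.asarray(uv,float).T;d=np.asarray(d,float)
    c=np.stack([(u-p['cx'])/p['fx']*d,-(v-p['cy'])/p['fy']*d,-d,np.ones_like(d)])
    return (p['pose']@c)[:3].T
def pix(cam,P):
    p=bot.camera_params(cam);c=np.linalg.inv(p['pose'])@np.append(P,1)
    return np.array([p['cx']+p['fx']*c[0]/-c[2],p['cy']-p['fy']*c[1]/-c[2]])
def cloud(cam,depth):
    v,u=np.mgrid[:400,:640]
    return world(cam,np.c_[u.ravel(),v.ravel()],depth.ravel()).reshape(400,640,3)
def snap(cam):
    im,d=bot.camera(cam); return im,d
E
python3 - <<'E'
from h import *
o=bot.get_obs();print(o['clock'],o['eef_pos'],o['tool_rot'],o['grip_width'])
ims=[]
for c in('top','side'):
    p=bot.camera_params(c);print(c,{k:v for k,v in p.items() if k!='pose'},p['pose'].round(3).tolist())
    im,d=snap(c);cv2.imwrite(f'pics/{c}0.png',im[:,:,::-1]);np.save(f'{c}0.npy',d);X=cloud(c,d)
    for n in('tray','bolt','bolt_bar','pick_grip','holder','clip_nose'):
        for r in bot.trace(n,c)[:3]:
            m=r['pixels']; q=X[m&(d>0)]
            print(c,n,round(r['score'],2),np.round(r['uv']),m.sum(),np.median(q,0).round(3),q.min(0).round(3),q.max(0).round(3))
E
```

```text
0.0 [ 0.14942615 -0.47664877  0.30301432] [ 9.88486955e-01  1.51302498e-01 -1.47576098e-04 -1.03495466e-03] 0.08504921298130062
top {'fx': 433.7988803333951, 'fy': 433.7988803333951, 'cx': 319.26341434590574, 'cy': 195.79881181923216} [[-0.013, 0.998, -0.061, 0.547], [-1.0, -0.013, -0.006, 0.037], [-0.007, 0.061, 0.998, 1.176], [0.0, 0.0, 0.0, 1.0]]
top tray 0.88 [345. 219.] 7693 [ 0.562 -0.027  0.04 ] [ 0.434 -0.172 -0.002] [0.709 0.112 0.067]
top tray 0.6 [217. 171.] 797 [0.69  0.313 0.017] [ 0.655  0.268 -0.003] [0.735 0.371 0.066]
top bolt 0.2 [345. 216.] 8133 [ 0.566 -0.026  0.04 ] [ 0.432 -0.175 -0.005] [0.717 0.11  0.071]
top bolt_bar 0.25 [206. 231.] 199 [0.528 0.326 0.089] [0.51  0.318 0.057] [0.544 0.362 0.129]
top pick_grip 0.45 [206. 232.] 205 [0.527 0.326 0.085] [0.508 0.318 0.047] [0.544 0.362 0.129]
top holder 0.66 [215. 229.] 606 [0.528 0.317 0.059] [ 0.489  0.296 -0.003] [0.565 0.382 0.126]
top holder 0.58 [215. 275.] 424 [0.422 0.318 0.043] [ 0.394  0.29  -0.002] [0.451 0.356 0.05 ]
top holder 0.58 [166. 260.] 837 [0.456 0.432 0.059] [ 0.416  0.405 -0.004] [0.491 0.
[... 218 characters left out ...]
203} [[-0.977, 0.173, -0.126, 0.445], [-0.214, -0.754, 0.621, 0.794], [0.012, 0.634, 0.773, 1.049], [0.0, 0.0, 0.0, 1.0]]
side tray 0.37 [256. 309.] 1138 [0.692 0.303 0.033] [0.655 0.27  0.001] [0.726 0.377 0.068]
side pick_grip 0.9 [324. 326.] 323 [0.527 0.343 0.091] [0.511 0.319 0.057] [0.547 0.35  0.129]
side holder 0.74 [378. 341.] 683 [0.421 0.332 0.042] [ 0.39   0.277 -0.004] [0.451 0.354 0.052]
side holder 0.62 [323. 338.] 942 [0.522 0.356 0.058] [ 0.492  0.298 -0.003] [0.563 0.371 0.067]
side holder 0.59 [348. 385.] 1005 [0.458 0.436 0.06 ] [ 0.422  0.384 -0.004] [0.491 0.476 0.066]
side clip_nose 0.78 [340. 212.] 6688 [ 0.562 -0.     0.04 ] [ 0.434 -0.183 -0.003] [0.714 0.118 0.051]
```

View pics/top0.png

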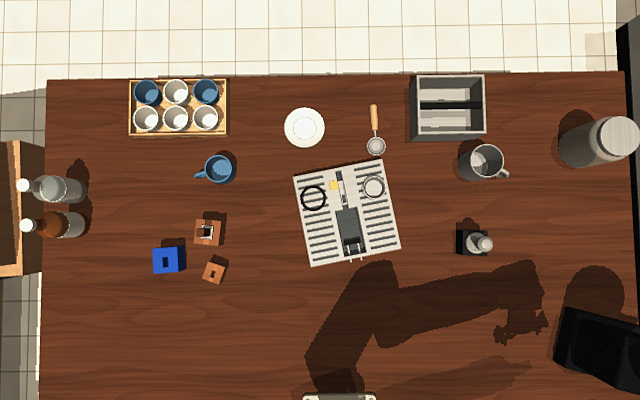

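View pics/side0.png

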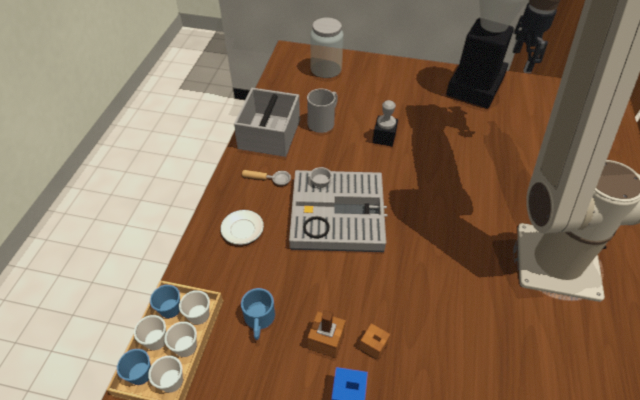

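The holder-like things in the top image are brown with the pick at (207,232), small brown at (214,271) and blue at (168,260). The larger brown one at (207,232) fits the description. I'll confirm it in a crop and fit the rectangles.

Run:
```python
from h import *
# average several frames for depth; fit deck
for cam in('top','side'):
    fr=[snap(cam) for _ in range(4)]
    im=np.mean([f[0] for f in fr],0).astype(np.uint8);d=np.median([f[1] for f in fr],0)
    np.save(f'{cam}_im.npy',im);np.save(f'{cam}_d.npy',d)
    X=cloud(cam,d)
    def rect(lo,hi,xr,yr,name):
        m=(X[...,2]>lo)&(X[...,2]<hi)&(X[...,0]>xr[0])&(X[...,0]<xr[1])&(X[...,1]>yr[0])&(X[...,1]<yr[1])
        q=X[m]; (c,s,a)=cv2.minAreaRect((q[:,:2]*1000).astype(np.float32)); print(cam,name,m.sum(),np.round(c,1),np.round(s,1),round(a,1),'z',np.median(q[:,2]).round(4))
    rect(.032,.046,(.38,.76),(-.22,.16),'deck')
    rect(.054,.069,(.46,.6),(.26,.39),'holder top')
    rect(.115,.135,(.46,.6),(.26,.39),'grip top')
    t=(X[...,2]>-.01)&(X[...,2]<.01)&(X[...,0]>.35)&(X[...,0]<.4); print('table z',np.median(X[t][:,2]))
a=np.load('top_im.npy');s=np.load('side_im.npy')
A=cv2.resize(a[150:280,280:410],(520,520),interpolation=cv2.INTER_CUBIC)
B=cv2.resize(a[205:290,145:235],(270,255),interpolation=cv2.INTER_CUBIC)
C=cv2.resize(s[300:370,295:385],(270,210),interpolation=cv2.INTER_CUBIC)
o=np.zeros((520,790,3),np.uint8);o[:,:520]=A;o[:255,520:]=B;o[260:470,520:]=C
cv2.imwrite('pics/crop1.png',o[:,:,::-1])
```

```text
top deck 6737 [573.2 -27.5] [240.  240.1] 10.7 z 0.0405
top holder top 521 [526.8 332.4] [64.6 64. ] 83.3 z 0.0604
top grip top 77 [527.2 332.6] [19.5 19.6] 86.5 z 0.1248
table z 0.0003431435765248736
side deck 5426 [574.1 -26.5] [240.2 243.9] 10.8 z 0.0407
side holder top 696 [527.3 333.5] [65.9 64.2] 83.6 z 0.0605
side grip top 108 [527.6 335.4] [20.4 19.7] 84.6 z 0.1246
table z 0.0006184242957587571
```

View pics/crop1.png

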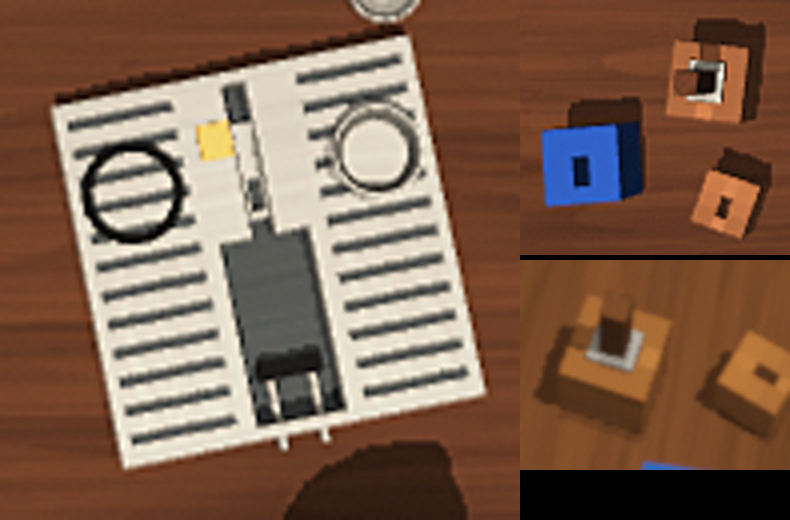

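Crop: the pick stands in the larger brown block (upper right), with the small brown decoy and the blue one beside it. The bolt loop's opening shows in the slot at crop (258,196), and the bumper at crop (290,360). I'll move towards the holder now.

step_arm:
  rows:
    - [[603, -660, 0], 0]
    - [[603, -660, 0], 0]
    - [[603, -660, 0], 0]
    - [[603, -660, 0], 0]
    - [[603, -660, 0], 0]
    - [[603, -660, 0], 0]
    - [[603, -660, 0], -10]
    - [[603, -660, 0], -20]
    - [[603, -660, 0], -30]
    - [[603, -660, 0], -40]
    - [[603, -660, 0], -50]
    - [[603, -660, 0], -60]
  claw: -1

```text
clock: 2.6
eef_pos: [0.4673, 0.2048, 0.3041]
tool_rot: [0.778, 0.628, 0.0, 0.0]
ft_force: [1.4, -0.5, -0.5]
grip_width: 0.0854
grasp_force: 0.0
```

Run:
```python
from h import *
o=bot.get_obs();print(o['clock'],o['joint_pos'].round(3) if hasattr(o['joint_pos'],'round') else o['joint_pos'],o['eef_pos'],o['tool_rot'])
# tray profile along x on the midline
im=np.load('top_im.npy').astype(float);g=im.mean(2).astype(np.float32)
yaw=np.radians(10.75);R=np.array([[np.cos(yaw),-np.sin(yaw)],[np.sin(yaw),np.cos(yaw)]]);t=np.array([.5882,-.0242])
def prof(xs,ys,z):
    out=[]
    for x in xs:
        P=[pix('top',np.append(t+R@[x/1000,y/1000],z)) for y in ys]
        P=np.array(P,np.float32); out.append(cv2.remap(g,P[:,:1],P[:,1:],cv2.INTER_LINEAR).mean())
    return np.array(out)
xs=np.arange(-10,110,2);
print('mid z20 x',list(zip(xs,prof(xs,[-2,0,2],.02).astype(int))))
xs=np.arange(-125,-60,2);print('bumper z23.5',list(zip(xs,prof(xs,np.arange(-16,-6,3),.0235).astype(int))))
print('bumper z23.5 mid',list(zip(xs,prof(xs,[-4,0,4],.0235).astype(int))))
ys=np.arange(-16,17,1);print('cross slot deck x80',list(zip(ys,[int(prof(np.arange(40,90,4),[y],.04).mean()) for y in ys])))
ys=np.arange(-40,41,2);print('cross pocket deck',list(zip(ys,[int(prof(np.arange(-60,-10,4),[y],.04).mean()) for y in ys])))
```

```text
2.6 [ 0.413  0.26   0.031  1.341 -0.     2.197] [0.4672597  0.20475698 0.30407462] [7.78398868e-01 6.27769865e-01 3.35655187e-04 2.93760716e-04]
mid z20 x [(np.int64(-10), np.int64(88)), (np.int64(-8), np.int64(88)), (np.int64(-6), np.int64(87)), (np.int64(-4), np.int64(86)), (np.int64(-2), np.int64(83)), (np.int64(0), np.int64(80)), (np.int64(2), np.int64(80)), (np.int64(4), np.int64(98)), (np.int64(6), np.int64(162)), (np.int64(8), np.int64(205)), (np.int64(10), np.int64(193)), (np.int64(12), np.int64(100)), (np.int64(14), np.int64(50)), (np.int64(16), np.int64(62)), (np.int64(18), np.int64(85)), (np.int64(20), np.int64(87)), (np.int64(22), np.int64(93)), (np.int64(24), np.int64(92)), (np.int64(26), np.int64(76)), (np.int64(28), np.int64(75)), (np.int64(30), np.int64(91)), (np.int64(32), np.int64(127)), (np.int64(34), np.int64(185)), (np.int64(36), np.int64(220)), (np.int64(38), np.int64(222)), (np.int64(40), np.int64(218)), (np.int64(42), np.int64(217)), (np.int64(44), np.int64(217)), (np.int64(46), np.int64(217)), (np.int64(48), np.int64(216)), (np.int64(50), np.int64(216)), (np.
[... 3871 characters left out ...]
-28), 83), (np.int64(-26), 57), (np.int64(-24), 68), (np.int64(-22), 84), (np.int64(-20), 88), (np.int64(-18), 88), (np.int64(-16), 88), (np.int64(-14), 88), (np.int64(-12), 88), (np.int64(-10), 88), (np.int64(-8), 88), (np.int64(-6), 88), (np.int64(-4), 88), (np.int64(-2), 88), (np.int64(0), 88), (np.int64(2), 88), (np.int64(4), 87), (np.int64(6), 87), (np.int64(8), 87), (np.int64(10), 87), (np.int64(12), 87), (np.int64(14), 87), (np.int64(16), 87), (np.int64(18), 87), (np.int64(20), 87), (np.int64(22), 87), (np.int64(24), 87), (np.int64(26), 80), (np.int64(28), 71), (np.int64(30), 138), (np.int64(32), 210), (np.int64(34), 223), (np.int64(36), 221), (np.int64(38), 220), (np.int64(40), 217)]
```

Bar face at tray x 6 to 11, so the bolt's origin is about x 22. The bumper's rear face is at about -88.

step_arm:
  rows:
    - [[60, 14, 0], -6]
    - [[110, 25, 30], -6]
    - [[138, 31, 80], -6]
    - [[138, 31, 80], -6]
    - [[138, 31, 80], -6]
    - [[138, 31, 80], -6]

```text
clock: 3.35
eef_pos: [0.5278, 0.33, 0.2267]
tool_rot: [0.747, 0.665, 0.002, 0.0]
ft_force: [0.6, 0.4, 0.3]
grip_width: 0.0853
grasp_force: 0.0
```

Run:
```python
from h import *
o=bot.get_obs();p=o['eef_pos'];q=o['tool_rot'];a=2*np.arctan2(q[1],q[0]);x=np.array([np.cos(a),np.sin(a)]);y=np.array([np.sin(a),-np.cos(a)])
d=np.array([.5274,.3333])-p[:2];print(p,np.degrees(a),q,d@x*1e3,d@y*1e3,(p[2]-.156)*1e3)
```

```text
[0.52778087 0.33002817 0.22672931] 83.34271085910376 [7.46969008e-01 6.64855520e-01 2.06277493e-03 4.28981641e-04] 3.205615697936546 -0.7576101129042495 70.72931147420306
```

step_arm:
  rows:
    - [[0, 0, 20], 0]
    - [[0, 0, 40], 0]
    - [[0, 0, 55], 0]
    - [[0, 0, 66], 0]
    - [[0, 0, 68], 0]
    - [[0, 0, 68], 0]
    - [[0, 0, 68], 0]

```text
clock: 4.22
eef_pos: [0.5274, 0.3308, 0.1566]
tool_rot: [0.747, 0.665, 0.001, 0.0]
ft_force: [0.1, 0.1, 0.4]
grip_width: 0.0856
grasp_force: 0.0
```

step_arm:
  rows:
    - [[0, 0, 0], 0]
    - [[0, 0, 0], 0]
    - [[0, 0, 0], 0]
    - [[0, 0, 0], 0]
    - [[0, 0, 0], 0]
    - [[0, 0, 0], 0]
  claw: 1

```text
clock: 4.97
eef_pos: [0.527, 0.3305, 0.156]
tool_rot: [0.747, 0.665, 0.0, -0.0]
ft_force: [-0.1, -0.3, 0.7]
grip_width: 0.0192
grasp_force: 58.6
```

step_arm:
  rows:
    - [[0, 0, -10], 0]
    - [[0, 0, -30], 0]
    - [[0, 0, -60], 0]
    - [[0, 0, -100], 0]
    - [[0, 0, -140], 0]
    - [[0, 0, -140], 0]
    - [[0, 0, -140], 0]
    - [[0, 0, -140], 0]

```text
clock: 5.98
eef_pos: [0.5264, 0.3301, 0.2941]
tool_rot: [0.747, 0.665, -0.002, -0.0]
ft_force: [-0.2, 0.1, -1.3]
grip_width: 0.019
grasp_force: 58.6
```

Run:
```python
from h import *
o=bot.get_obs();p=o['eef_pos'];print(p,o['tool_rot'],o['ft_force'],o['grip_width'])
outs=[]
for c in('top','side'):
    im,d=snap(c);X=cloud(c,d)
    for n in('pick_toe','pick_grip','holder'):
        for r in bot.trace(n,c)[:2]:
            m=r['pixels'];q=X[m&(d>0)];print(c,n,r['score'],r['uv'],m.sum(),np.median(q,0).round(3),q.min(0).round(3),q.max(0).round(3))
    u=pix(c,[p[0],p[1],p[2]-.12]).astype(int);a,b=np.clip(u[1]-40,0,319),np.clip(u[0]-50,0,539)
    outs.append(cv2.resize(im[a:a+80,b:b+100],(790//2,316),interpolation=cv2.INTER_CUBIC));print(c,a,b)
cv2.imwrite('pics/lift.png',np.hstack(outs)[:,:,::-1])
```

```text
[0.52636838 0.33008632 0.29412618] [ 7.46607266e-01  6.65262819e-01 -1.69991399e-03 -2.86469527e-04] [-0.16063724  0.14244001 -1.25882559] 0.019043292758600665
top pick_grip 0.55 [197.3, 232.9] 114 [0.527 0.322 0.21 ] [ 0.513  0.316 -0.001] [0.544 0.382 0.253]
top holder 0.97 [217.2, 274.8] 392 [0.424 0.316 0.043] [ 0.396  0.29  -0.   ] [0.451 0.346 0.049]
top holder 0.78 [209.8, 231.3] 711 [0.528 0.323 0.059] [ 0.493  0.297 -0.004] [0.562 0.378 0.204]
top 192 145
side pick_toe 0.96 [326.3, 294.8] 372 [0.528 0.343 0.229] [ 0.512  0.246 -0.002] [0.544 0.351 0.266]
side pick_toe 0.37 [268.1, 175.0] 402 [ 0.783 -0.106  0.012] [ 0.729 -0.15  -0.004] [ 0.866 -0.084  0.024]
side pick_grip 0.78 [326.2, 292.0] 403 [0.529 0.343 0.232] [ 0.511  0.216 -0.002] [0.57  0.351 0.291]
side holder 0.95 [322.0, 336.9] 1192 [0.527 0.347 0.059] [ 0.493  0.299 -0.003] [0.568 0.37  0.066]
side holder 0.81 [374.9, 341.9] 626 [0.423 0.332 0.043] [ 0.393  0.295 -0.002] [0.451 0.353 0.05 ]
side 261 277
```

View pics/lift.png

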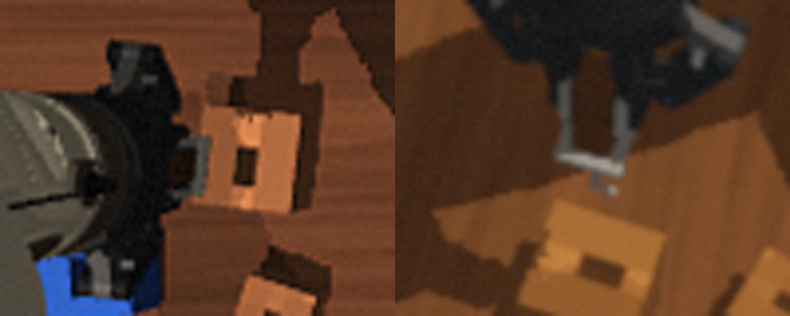

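The toe points along world -x (to the right in the side view, crop (615,190)). The hole's long side also runs along world x, so the holder's yaw is about -6.6°. Next I'll go above the empty rear part of the slot.

step_arm:
  rows:
    - [[-54, 31, 0], -5]
    - [[-107, 62, 0], -10]
    - [[-160, 93, 0], -15]
    - [[-214, 124, 0], -17.4]
    - [[-268, 155, 0], -17.4]
    - [[-321, 186, 0], -17.4]
    - [[-321, 186, 0], -17.4]
    - [[-321, 186, 0], -17.4]
    - [[-321, 186, 0], -17.4]
    - [[-321, 186, 0], -17.4]
    - [[-321, 186, 0], -17.4]

```text
clock: 7.75
eef_pos: [0.6747, -0.0086, 0.2963]
tool_rot: [0.637, 0.771, 0.0, 0.0]
ft_force: [0.4, 0.6, -1.0]
grip_width: 0.0196
grasp_force: 58.9
```

```bash
cat >> h.py <<'E'
yaw=np.radians(10.75);R=np.array([[np.cos(yaw),-np.sin(yaw)],[np.sin(yaw),np.cos(yaw)]]);t=np.array([.5882,-.0242])
def st():
    o=bot.get_obs();p=np.array(o['eef_pos']);q=o['tool_rot'];a=2*np.arctan2(q[1],q[0])
    ax=p[:2]+[-.0001,.0021]; tr=R.T@(ax-t)*1e3; f=np.array(o['ft_force'])
    print('t',round(o['clock'],2),'pickaxis in tray',tr.round(2),'toe bottom z',round((p[2]-.141)*1e3,1),'yaw',np.degrees(a).round(2),'F tray',(R.T@f[:2]).round(1),f[2].round(1),'tilt',np.round(q[2:],4))
E
python3 - <<'E'
from h import *
st()
g=np.load('top_im.npy').astype(np.float32).mean(2)
def line(xs,ys,z):
    r=[]
    for y in ys:
        P=np.array([pix('top',np.append(t+R@[x/1000,y/1000],z)) for x in xs],np.float32);r.append(int(cv2.remap(g,P[:,:1],P[:,1:],cv2.INTER_LINEAR).mean()))
    return r
ys=range(-12,13)
print(list(ys));print('tail',line(range(38,56,2),ys,.02));print('loop',line(range(14,30,2),ys,.02));print('empty slot floor edges z40',line(range(76,94,2),ys,.04))
E
```

```text
t 7.75 pickaxis in tray [88.23  1.28] toe bottom z 155.3 yaw 100.9 F tray [0.5 0.5] -1.0 tilt [0.0001 0.0001]
[-12, -11, -10, -9, -8, -7, -6, -5, -4, -3, -2, -1, 0, 1, 2, 3, 4, 5, 6, 7, 8, 9, 10, 11, 12]
tail [215, 199, 171, 145, 137, 143, 157, 177, 196, 208, 213, 217, 219, 219, 219, 217, 206, 186, 170, 168, 182, 196, 205, 209, 211]
loop [217, 204, 181, 161, 152, 146, 131, 109, 89, 80, 75, 72, 70, 73, 88, 123, 151, 154, 149, 159, 185, 204, 215, 219, 220]
empty slot floor edges z40 [216, 219, 215, 192, 158, 121, 90, 68, 59, 58, 62, 69, 76, 81, 83, 82, 75, 61, 54, 79, 123, 171, 199, 214, 217]
```

step_arm:
  rows:
    - [[-0.5, 0, 30], 0]
    - [[-0.5, 0, 60], 0]
    - [[-0.5, 0, 90], 0]
    - [[-0.5, 0, 105], 0]
    - [[-0.5, 0, 115], 0]
    - [[-0.5, 0, 125], 0]
    - [[-0.5, 0, 130], 0]
    - [[-0.5, 0, 130], 0]
    - [[-0.5, 0, 130], 0]

```text
clock: 8.88
eef_pos: [0.6753, -0.0103, 0.1666]
tool_rot: [0.637, 0.771, 0.0, 0.0]
ft_force: [0.5, -0.2, -1.1]
grip_width: 0.0192
grasp_force: 58.9
```

```bash
python3 -c "
from h import *
st()"
```

```text
t 8.88 pickaxis in tray [88.5  -0.48] toe bottom z 25.6 yaw 100.8 F tray [ 0.4 -0.3] -1.1 tilt [0.0004 0.0004]
```

step_arm:
  rows:
    - [[2, 0, 0], 0]
    - [[4, 0, 0], 0]
    - [[4, 0, 0], 0]

```text
clock: 9.25
eef_pos: [0.6743, -0.006, 0.1661]
tool_rot: [0.637, 0.771, 0.0, 0.0]
ft_force: [-0.3, -0.3, -1.4]
grip_width: 0.0196
grasp_force: 58.9
```

step_arm:
  rows:
    - [[0.5, 0, 0], 0]
    - [[1, 0, 0], 0]
    - [[1, 0, 0], 0]

```text
clock: 9.62
eef_pos: [0.6741, -0.0053, 0.1659]
tool_rot: [0.637, 0.771, -0.0, -0.0]
ft_force: [-1.0, -1.5, -0.7]
grip_width: 0.0193
grasp_force: 58.9
```

step_arm:
  rows:
    - [[0.5, 0, 0], 0]
    - [[1, 0, 0], 0]
    - [[1, 0, 0], 0]

```text
clock: 10.0
eef_pos: [0.6739, -0.0047, 0.1659]
tool_rot: [0.637, 0.77, -0.0, 0.0]
ft_force: [1.1, -1.8, -1.0]
grip_width: 0.0195
grasp_force: 58.9
```

```bash
python3 -c "
from h import *
st()"
```

```text
t 10.0 pickaxis in tray [88.17  5.26] toe bottom z 24.9 yaw 100.79 F tray [ 0.7 -2. ] -1.0 tilt [-0.0002  0.0003]
```

step_arm:
  rows:
    - [[0.5, 0, 0], 0]
    - [[1, 0, 0], 0]
    - [[1, 0, 0], 0]

```text
clock: 10.38
eef_pos: [0.6738, -0.0042, 0.1659]
tool_rot: [0.638, 0.77, -0.001, 0.001]
ft_force: [0.6, -4.7, -2.1]
grip_width: 0.0192
grasp_force: 58.8
```

step_arm:
  rows:
    - [[-4, 0, 0], 0]
    - [[-8, 0, 0], 0]
    - [[-10.5, 0, 0], 0]
    - [[-10.5, 0, 0], 0]
    - [[-10.5, 0, 0], 0]

```text
clock: 11.0
eef_pos: [0.6756, -0.0135, 0.1659]
tool_rot: [0.637, 0.771, 0.0, -0.0]
ft_force: [0.4, 0.6, -1.3]
grip_width: 0.0192
grasp_force: 58.8
```

step_arm:
  rows:
    - [[-0.5, 0, 0], 0]
    - [[-1, 0, 0], 0]
    - [[-1, 0, 0], 0]

```text
clock: 11.38
eef_pos: [0.6759, -0.0147, 0.1659]
tool_rot: [0.637, 0.771, 0.0, -0.0]
ft_force: [-0.2, -0.2, -0.0]
grip_width: 0.0194
grasp_force: 58.8
```

```bash
python3 -c "
from h import *
st()"
```

```text
t 11.38 pickaxis in tray [88.19 -4.89] toe bottom z 24.9 yaw 100.81 F tray [-0.2 -0.1] -0.0 tilt [ 0. -0.]
```

step_arm:
  rows:
    - [[-0.5, 0, 0], 0]
    - [[-1, 0, 0], 0]
    - [[-1, 0, 0], 0]

```text
clock: 11.75
eef_pos: [0.6761, -0.0157, 0.1659]
tool_rot: [0.637, 0.771, 0.0, 0.0]
ft_force: [-0.3, -0.4, -1.9]
grip_width: 0.0193
grasp_force: 58.8
```

```bash
python3 -c "
from h import *
st()"
```

```text
t 11.75 pickaxis in tray [88.19 -5.95] toe bottom z 24.9 yaw 100.8 F tray [-0.3 -0.3] -1.9 tilt [0. 0.]
```

step_arm:
  rows:
    - [[-0.5, 0, 0], 0]
    - [[-1, 0, 0], 0]
    - [[-1, 0, 0], 0]

```text
clock: 12.12
eef_pos: [0.6761, -0.0162, 0.1659]
tool_rot: [0.637, 0.771, 0.0, -0.0]
ft_force: [0.3, 2.2, -0.9]
grip_width: 0.0191
grasp_force: 58.9
```

```bash
python3 -c "
from h import *
st()"
```

```text
t 12.12 pickaxis in tray [88.2  -6.42] toe bottom z 24.9 yaw 100.83 F tray [0.7 2.1] -0.9 tilt [ 0.0003 -0.0004]
```

step_arm:
  rows:
    - [[3, 0, 0], 0]
    - [[5.8, 0, 0], 0]
    - [[5.8, 3, 0], 0]
    - [[5.8, 5.5, 0], 0]
    - [[5.8, 5.5, 0], 0]

```text
clock: 12.75
eef_pos: [0.6808, -0.01, 0.1658]
tool_rot: [0.637, 0.771, 0.0, 0.0]
ft_force: [-0.3, 0.2, -0.7]
grip_width: 0.0193
grasp_force: 58.8
```

step_arm:
  rows:
    - [[0, 0.5, 0], 0]
    - [[0, 1, 0], 0]
    - [[0, 1, 0], 0]

```text
clock: 13.12
eef_pos: [0.6813, -0.0098, 0.1659]
tool_rot: [0.637, 0.771, -0.0, -0.0]
ft_force: [-0.2, -0.8, -1.3]
grip_width: 0.0196
grasp_force: 58.8
```

```bash
python3 -c "
from h import *
st()"
```

```text
t 13.12 pickaxis in tray [94.48 -1.19] toe bottom z 24.9 yaw 100.8 F tray [-0.3 -0.7] -1.3 tilt [-0.0002 -0.0001]
```

step_arm:
  rows:
    - [[0, 0.5, 0], 0]
    - [[0, 1, 0], 0]
    - [[0, 1, 0], 0]

```text
clock: 13.5
eef_pos: [0.6817, -0.0097, 0.1658]
tool_rot: [0.637, 0.771, -0.001, -0.001]
ft_force: [-4.0, -1.3, 0.7]
grip_width: 0.0193
grasp_force: 59.1
```

```bash
python3 -c "
from h import *
st()"
```

```text
t 13.5 pickaxis in tray [94.9  -1.11] toe bottom z 24.8 yaw 100.8 F tray [-4.2 -0.5] 0.7 tilt [-0.0007 -0.0006]
```

step_arm:
  rows:
    - [[0, -3, -15], 0]
    - [[0, -6, -30], 0]
    - [[-0.5, -30, -30], 0]
    - [[-0.5, -55, -30], 0]
    - [[-0.5, -68.5, -30], 0]
    - [[-0.5, -68.5, -30], 0]
    - [[-0.5, -68.5, -30], 0]
    - [[-0.5, -68.5, -10], 0]
    - [[-0.5, -68.5, 0], 0]
    - [[-0.5, -68.5, 0], 0]
    - [[-0.5, -68.5, 0], 0]

```text
clock: 14.88
eef_pos: [0.6158, -0.0228, 0.1663]
tool_rot: [0.637, 0.771, 0.0, 0.0]
ft_force: [-0.4, -0.2, -1.6]
grip_width: 0.0192
grasp_force: 59.0
```

```bash
python3 -c "
from h import *
st()"
```

```text
t 14.88 pickaxis in tray [27.68 -1.7 ] toe bottom z 25.3 yaw 100.81 F tray [-0.4 -0.1] -1.6 tilt [0.0002 0.0003]
```

step_arm:
  rows:
    - [[0, -0.5, 3], 0]
    - [[0, -0.5, 5], 0]
    - [[0, -0.5, 7], 0]
    - [[0, -0.5, 9], 0]
    - [[0, -0.5, 9], 0]

```text
clock: 15.5
eef_pos: [0.6147, -0.0229, 0.1566]
tool_rot: [0.637, 0.771, -0.0, -0.0]
ft_force: [0.3, -0.9, -1.2]
grip_width: 0.0192
grasp_force: 59.0
```

step_arm:
  rows:
    - [[0, 0, 2], 0]
    - [[0, 0, 4], 0]
    - [[0, 0, 6], 0]
    - [[0, 0, 6], 0]
    - [[0, 0, 6], 0]

```text
clock: 16.12
eef_pos: [0.6148, -0.0229, 0.1509]
tool_rot: [0.637, 0.771, 0.0, 0.0]
ft_force: [0.3, -0.3, -0.8]
grip_width: 0.019
grasp_force: 59.0
```

```bash
python3 -c "
from h import *
st()"
```

```text
t 16.12 pickaxis in tray [26.71 -1.65] toe bottom z 9.9 yaw 100.81 F tray [ 0.3 -0.4] -0.8 tilt [0. 0.]
```

step_arm:
  rows:
    - [[0, 0, 0.8], 0]
    - [[0, 0, 0.8], 0]
    - [[0, -3, 0.8], 0]
    - [[0, -6, 0.8], 0]
    - [[0, -9, 0.8], 0]
    - [[0, -11, 0.8], 0]
    - [[0, -11, 0.8], 0]
    - [[0, -11, 0.8], 0]

```text
clock: 17.12
eef_pos: [0.6041, -0.025, 0.1502]
tool_rot: [0.637, 0.771, 0.0, 0.0]
ft_force: [-0.9, 0.2, -1.1]
grip_width: 0.0196
grasp_force: 59.0
```

```bash
python3 -c "
from h import *
st()"
```

```text
t 17.12 pickaxis in tray [15.75 -1.67] toe bottom z 9.2 yaw 100.8 F tray [-0.8  0.3] -1.1 tilt [0.0001 0.0001]
```

step_arm:
  rows:
    - [[0, -1, 0], 0]
    - [[0, -2, 0], 0]
    - [[0, -3, 0], 0]
    - [[0, -4, 0], 0]
    - [[0, -5, 0], 0]
    - [[0, -6, 0], 0]

```text
clock: 17.88
eef_pos: [0.6003, -0.0258, 0.1512]
tool_rot: [0.637, 0.771, 0.002, 0.002]
ft_force: [6.9, 1.7, -2.1]
grip_width: 0.0193
grasp_force: 58.9
```

```bash
python3 -c "
from h import *
st()"
```

```text
t 17.88 pickaxis in tray [11.93 -1.75] toe bottom z 10.2 yaw 100.82 F tray [7.1 0.4] -2.1 tilt [0.0022 0.002 ]
```

step_arm:
  rows:
    - [[0, -0.5, 0.3], 0]
    - [[0, -1, 0.6], 0]
    - [[0, -1.5, 0.6], 0]
    - [[0, -2, 0.6], 0]
    - [[0, -2.5, 0.6], 0]
    - [[0, -3, 0.6], 0]

```text
clock: 18.62
eef_pos: [0.5976, -0.0263, 0.1508]
tool_rot: [0.637, 0.771, 0.002, 0.002]
ft_force: [6.3, 2.0, -1.4]
grip_width: 0.0194
grasp_force: 59.0
```

```bash
python3 -c "
from h import *
st()"
```

```text
t 18.62 pickaxis in tray [ 9.11 -1.78] toe bottom z 9.8 yaw 100.83 F tray [6.6 0.8] -1.4 tilt [0.0023 0.0021]
```

step_arm:
  rows:
    - [[0, -1, 0.3], 0]
    - [[0, -2, 0.3], 0]
    - [[0, -3, 0.3], 0]
    - [[0, -4, 0.3], 0]
    - [[0, -5, 0.3], 0]
    - [[0, -6, 0.3], 0]
    - [[0, -7, 0.3], 0]
    - [[0, -8, 0.3], 0]
    - [[0, -9, 0.3], 0]
    - [[0, -10, 0.3], 0]

```text
clock: 19.88
eef_pos: [0.5848, -0.0287, 0.149]
tool_rot: [0.637, 0.771, -0.0, -0.0]
ft_force: [0.9, 0.0, -0.5]
grip_width: 0.0188
grasp_force: 59.1
```

```bash
python3 -c "
from h import *
st()"
```

```text
t 19.88 pickaxis in tray [-3.9  -1.66] toe bottom z 8.0 yaw 100.8 F tray [ 0.9 -0.1] -0.5 tilt [-0.0004 -0.0004]
```

step_arm:
  rows:
    - [[0, -3, -0.6], 0]
    - [[0, -8, -0.6], 0]
    - [[0, -14, -0.6], 0]
    - [[0, -20, -0.6], 0]
    - [[0, -26, -0.6], 0]
    - [[0, -32, -0.6], 0]
    - [[0, -38, -0.6], 0]
    - [[0, -44, -0.6], 0]
    - [[0, -50, -0.6], 0]
    - [[0, -56, -0.6], 0]
    - [[0, -61, -0.6], 0]
    - [[0, -64, -0.6], 0]

```text
clock: 21.38
eef_pos: [0.5222, -0.0406, 0.1499]
tool_rot: [0.637, 0.771, 0.0, 0.0]
ft_force: [0.1, -0.4, -1.5]
grip_width: 0.0192
grasp_force: 59.1
```

Run:
```python
from h import *
st()
outs=[]
for c in('top','side'):
    im,d=snap(c);u=pix(c,np.append(t+R@[-.06,0],.02)).astype(int);a,b=u[1]-40,u[0]-50
    outs.append(cv2.resize(im[a:a+80,b:b+100],(395,316),interpolation=cv2.INTER_CUBIC))
cv2.imwrite('pics/pull.png',np.hstack(outs)[:,:,::-1])
```

```text
t 21.38 pickaxis in tray [-67.64  -1.75] toe bottom z 8.9 yaw 100.8 F tray [-0.  -0.4] -1.5 tilt [0. 0.]
```

View pics/pull.png

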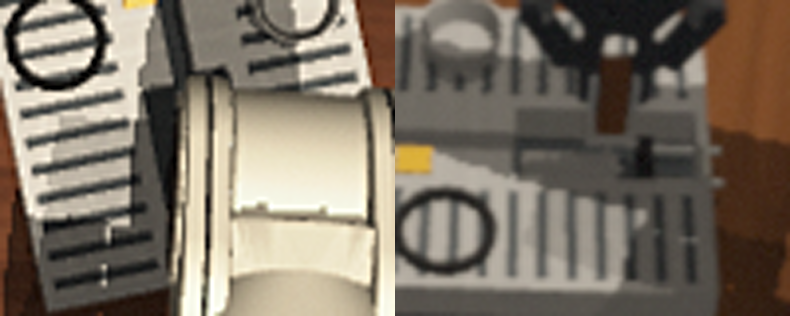

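The top view is blocked by the wrist. The side view shows the slot empty, with the pick in the pocket at crop (612,110) just behind the bumper at (640,155). I'll now close on the bumper slowly.

step_arm:
  rows:
    - [[0, -2, 0], 0]
    - [[0, -4, 0], 0]
    - [[0, -6, 0], 0]
    - [[0, -8, 0], 0]
    - [[0, -9, 0], 0]
    - [[0, -10, 0], 0]
    - [[0, -10.5, 0], 0]
    - [[0, -11, 0], 0]

```text
clock: 22.48
eef_pos: [0.5117, -0.0426, 0.1498]
tool_rot: [0.637, 0.771, 0.0, 0.0]
ft_force: [1.2, 0.1, -1.2]
grip_width: 0.0195
grasp_force: 59.1
```

```bash
python3 -c "
from h import *
st()"
```

```text
t 22.48 pickaxis in tray [-78.3   -1.76] toe bottom z 8.8 yaw 100.81 F tray [ 1.2 -0.1] -1.2 tilt [0. 0.]
```

step_arm:
  rows:
    - [[0, -0.5, 0], 0]
    - [[0, -1, 0], 0]
    - [[0, -1.5, 0], 0]
    - [[0, -2, 0], 0]
    - [[0, -2, 0], 0]

```text
clock: 23.1
eef_pos: [0.5097, -0.043, 0.1498]
tool_rot: [0.637, 0.771, -0.0, -0.0]
ft_force: [1.5, -0.0, -0.8]
grip_width: 0.019
grasp_force: 59.1
```

```bash
python3 -c "
from h import *
st()"
```

```text
t 23.1 pickaxis in tray [-80.38  -1.75] toe bottom z 8.8 yaw 100.81 F tray [ 1.5 -0.3] -0.8 tilt [-0. -0.]
```

step_arm:
  rows:
    - [[0, -0.5, 0], 0]
    - [[0, -1, 0], 0]
    - [[0, -1, 0], 0]

```text
clock: 23.48
eef_pos: [0.5093, -0.0431, 0.15]
tool_rot: [0.637, 0.771, 0.0, 0.0]
ft_force: [2.7, 0.9, -2.3]
grip_width: 0.0193
grasp_force: 59.0
```

```bash
python3 -c "
from h import *
st()"
```

```text
t 23.48 pickaxis in tray [-80.79  -1.78] toe bottom z 9.0 yaw 100.81 F tray [2.8 0.4] -2.3 tilt [0.0005 0.0004]
```

step_arm:
  rows:
    - [[0, -0.5, 0.2], 0]
    - [[0, -1, 0.2], 0]
    - [[0, -1, 0.2], 0]

```text
clock: 23.85
eef_pos: [0.5088, -0.0433, 0.15]
tool_rot: [0.637, 0.771, 0.001, 0.001]
ft_force: [5.6, -0.2, -1.6]
grip_width: 0.0194
grasp_force: 58.9
```

```bash
python3 -c "
from h import *
st()"
```

```text
t 23.85 pickaxis in tray [-81.27  -1.83] toe bottom z 9.0 yaw 100.81 F tray [ 5.4 -1.2] -1.6 tilt [0.001  0.0009]
```

step_arm:
  rows:
    - [[0, -0.5, 0.2], 0]
    - [[0, -1, 0.2], 0]
    - [[0, -1.4, 0.2], 0]
    - [[0, -1.4, 0.2], 0]
    - [[0, -1.4, 0.2], 0]
    - [[0, -1.4, 0.2], 0]
    - [[0, -1.4, 0.2], 0]
    - [[0, -1.4, 0.2], 0]

```text
clock: 24.85
eef_pos: [0.5083, -0.0434, 0.1501]
tool_rot: [0.637, 0.771, 0.002, 0.002]
ft_force: [6.2, 1.1, -3.4]
grip_width: 0.0195
grasp_force: 58.9
```

```bash
python3 -c "
from h import *
st()"
```

```text
t 24.85 pickaxis in tray [-81.74  -1.86] toe bottom z 9.1 yaw 100.82 F tray [ 6.3 -0.1] -3.4 tilt [0.0018 0.0016]
```

step_arm:
  rows:
    - [[0, -0.6, 0.1], 0]
    - [[0, -1, 0.1], 0]
    - [[0, -1, 0.1], 0]
    - [[0, -1, 0.1], 0]
    - [[0, -1, 0.1], 0]
    - [[0, -1, 0.1], 0]

```text
clock: 25.6
eef_pos: [0.508, -0.0434, 0.1501]
tool_rot: [0.637, 0.771, 0.002, 0.002]
ft_force: [8.6, 2.3, -4.9]
grip_width: 0.0196
grasp_force: 58.8
```

```bash
python3 -c "
from h import *
st()"
```

```text
t 25.6 pickaxis in tray [-82.06  -1.87] toe bottom z 9.1 yaw 100.83 F tray [8.9 0.7] -4.9 tilt [0.0024 0.0021]
```

step_arm:
  rows:
    - [[0, -0.4, 0.1], 0]
    - [[0, -0.4, 0.1], 0]
    - [[0, -0.4, 0.1], 0]
    - [[0, -0.4, 0.1], 0]
    - [[0, -0.4, 0.1], 0]
    - [[0, -0.4, 0.1], 0]

```text
clock: 26.35
eef_pos: [0.5079, -0.0435, 0.1501]
tool_rot: [0.637, 0.771, 0.003, 0.002]
ft_force: [8.0, 2.3, -4.2]
grip_width: 0.0191
grasp_force: 58.9
```

```bash
python3 -c "
from h import *
st()"
```

```text
t 26.35 pickaxis in tray [-82.18  -1.9 ] toe bottom z 9.1 yaw 100.83 F tray [8.3 0.8] -4.2 tilt [0.0027 0.0023]
```

step_arm:
  rows:
    - [[0, 1, -0.1], 0]
    - [[0, 2, -0.2], 0]
    - [[0, 3, -0.3], 0]
    - [[0, 4, -0.3], 0]
    - [[0, 5, -0.3], 0]
    - [[0, 7, -0.3], 0]
    - [[0, 10, -0.3], 0]
    - [[0, 13, -0.3], 0]
    - [[0, 15, -0.3], 0]
    - [[0, 17, -0.3], 0]
    - [[0, 17, -0.3], 0]
    - [[0, 17, -0.3], 0]

```text
clock: 27.85
eef_pos: [0.5216, -0.0407, 0.1495]
tool_rot: [0.637, 0.771, -0.0, -0.0]
ft_force: [-0.3, -0.3, -0.7]
grip_width: 0.0191
grasp_force: 59.5
```

```bash
python3 -c "
from h import *
st()"
```

```text
t 27.85 pickaxis in tray [-68.22  -1.74] toe bottom z 8.5 yaw 100.8 F tray [-0.3 -0.2] -0.7 tilt [-0.0001 -0.0001]
```

step_arm:
  rows:
    - [[0, 0, -2], 0]
    - [[0, 0, -4], 0]
    - [[0, 0, -6], 0]
    - [[0, 0, -8], 0]

```text
clock: 28.35
eef_pos: [0.5217, -0.0407, 0.1577]
tool_rot: [0.637, 0.771, 0.0, 0.0]
ft_force: [0.0, 0.6, -1.0]
grip_width: 0.0194
grasp_force: 59.5
```

step_arm:
  rows:
    - [[0, 0, -5], 0]
    - [[0, 0, -10], 0]
    - [[0, 0, -20], 0]
    - [[0, 0, -40], 0]
    - [[0, 0, -70], 0]
    - [[0, 0, -110], 0]
    - [[0, 0, -140], 0]
    - [[0, 0, -140], 0]
    - [[0, 0, -140], 0]

```text
clock: 29.48
eef_pos: [0.5213, -0.0407, 0.2969]
tool_rot: [0.637, 0.771, -0.0, -0.0]
ft_force: [-0.1, 1.1, -1.2]
grip_width: 0.0194
grasp_force: 59.7
```

Run:
```python
from h import *
st()
o=bot.get_obs();p=np.array(o['eef_pos']);q=o['tool_rot'];a=2*np.arctan2(q[1],q[0]);x=np.array([np.cos(a),np.sin(a)]);y=np.array([np.sin(a),-np.cos(a)])
d=np.array([.527,.3305])-p[:2];print(p,d@x*1e3,d@y*1e3)
outs=[]
for c in('top','side'):
    im,_=snap(c);u=pix(c,np.append(t+R@[-.04,0],.02)).astype(int);a,b=u[1]-40,u[0]-50
    outs.append(cv2.resize(im[a:a+80,b:b+100],(395,316),interpolation=cv2.INTER_CUBIC))
cv2.imwrite('pics/after.png',np.hstack(outs)[:,:,::-1])
```

```text
t 29.48 pickaxis in tray [-68.51  -1.64] toe bottom z 155.9 yaw 100.8 F tray [0.1 1.1] -1.2 tilt [-0.0002 -0.0004]
[ 0.52129461 -0.04068797  0.29694777] 363.53775894996687 75.18883259279133
```

View pics/after.png

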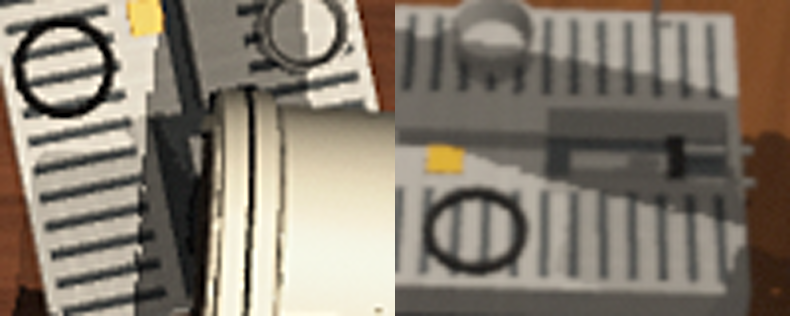

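The side view shows the bolt lying in the pocket behind the bumper (crop (615,160) and (675,157)), with the slot clear. I'll go back to the holder.

step_arm:
  rows:
    - [[60, 12, 0], 5]
    - [[120, 25, 0], 10]
    - [[180, 37, 0], 15]
    - [[240, 50, 0], 17.4]
    - [[300, 62, 0], 17.4]
    - [[350, 72, 0], 17.4]
    - [[363.5, 75, 0], 17.4]
    - [[363.5, 75, 0], 17.4]
    - [[363.5, 75, 0], 17.4]
    - [[363.5, 75, 0], 17.4]
    - [[363.5, 75, 0], 17.4]

```text
clock: 30.95
eef_pos: [0.5275, 0.3292, 0.2979]
tool_rot: [0.747, 0.665, 0.0, 0.0]
ft_force: [0.4, 0.8, -0.4]
grip_width: 0.019
grasp_force: 59.6
```

```bash
cat > r.py <<'E'
from h import *
o=bot.get_obs();p=np.array(o['eef_pos']);q=o['tool_rot'];a=2*np.arctan2(q[1],q[0]);x=np.array([np.cos(a),np.sin(a)]);y=np.array([np.sin(a),-np.cos(a)])
d=np.array([.527,.3305])-p[:2];print(o['clock'],p,np.degrees(a),'dx',d@x*1e3,'dy',d@y*1e3,'down',(p[2]-.156)*1e3,o['ft_force'])
E
python3 r.py
```

```text
30.95 [0.52753995 0.32923727 0.29790739] 83.30674986510311 dx 1.1911913881531853 dy -0.6834422790358268 down 141.90739275920336 [ 0.38783783  0.76709225 -0.35032719]
```

step_arm:
  rows:
    - [[0, 0, 30], 0]
    - [[0, 0, 60], 0]
    - [[0, 0, 80], 0]
    - [[0, 0, 95], 0]
    - [[0, 0, 107], 0]
    - [[0, 0, 119], 0]
    - [[0, 0, 130], 0]
    - [[0, 0, 135], 0]
    - [[0, 0, 137], 0]
    - [[0, 0, 137], 0]

```text
clock: 32.2
eef_pos: [0.5273, 0.3305, 0.1607]
tool_rot: [0.747, 0.665, 0.0, 0.0]
ft_force: [0.7, 0.6, -0.8]
grip_width: 0.0192
grasp_force: 59.6
```

```bash
python3 r.py
```

```text
32.2 [0.52734944 0.33051813 0.1607255 ] 83.40799647972321 dx -0.0581250610164929 dy -0.34504590695682574 down 4.725502937893339 [ 0.71173863  0.61039267 -0.75291174]
```

step_arm:
  rows:
    - [[0, 0, 2], 0]
    - [[0, 0, 4], 0]
    - [[0, 0, 4.7], 0]
    - [[0, 0, 4.7], 0]

```text
clock: 32.7
eef_pos: [0.5272, 0.3304, 0.1559]
tool_rot: [0.747, 0.665, 0.0, -0.0]
ft_force: [0.2, 0.6, 0.3]
grip_width: 0.0193
grasp_force: 59.9
```

```bash
python3 r.py
```

```text
32.7 [0.5271894  0.33037301 0.15593923] 83.40488787064544 dx 0.10439527816813064 dy -0.2027348540212827 down -0.06077100501064581 [0.18913181 0.62427147 0.3494276 ]
```

The flange is down, so I'll release, then retreat straight up.

step_arm:
  rows:
    - [[0, 0, 0], 0]
    - [[0, 0, 0], 0]
    - [[0, 0, 0], 0]
    - [[0, 0, 0], 0]
    - [[0, 0, 0], 0]
    - [[0, 0, 0], 0]
    - [[0, 0, 0], 0]
  claw: -1

```text
clock: 33.58
eef_pos: [0.5272, 0.3304, 0.1558]
tool_rot: [0.747, 0.665, 0.0, 0.0]
ft_force: [-0.2, -0.1, -0.1]
grip_width: 0.0856
grasp_force: 0.0
```

step_arm:
  rows:
    - [[0, 0, -10], 0]
    - [[0, 0, -30], 0]
    - [[0, 0, -60], 0]
    - [[0, 0, -100], 0]
    - [[0, 0, -150], 0]
    - [[-50, -50, -150], 0]
    - [[-100, -100, -150], 0]
    - [[-150, -140, -150], 0]
    - [[-200, -140, -150], 0]
    - [[-200, -140, -150], 0]
    - [[-200, -140, -150], 0]

```text
clock: 34.95
eef_pos: [0.3657, 0.1479, 0.3069]
tool_rot: [0.747, 0.665, 0.001, 0.0]
ft_force: [0.7, -0.6, 0.2]
grip_width: 0.0855
grasp_force: 0.0
```

Run:
```python
from h import *
o=bot.get_obs();print(o['clock'],o['eef_pos'],o['grip_width'])
outs=[]
for cam in('top','side'):
    im,d=snap(cam);X=cloud(cam,d)
    for n,lo,hi in(('holder',.054,.069),('grip',.115,.135)):
        m=(X[...,2]>lo)&(X[...,2]<hi)&(abs(X[...,0]-.527)<.06)&(abs(X[...,1]-.333)<.06);q=X[m]
        if len(q)>4: c,s,a=cv2.minAreaRect((q[:,:2]*1000).astype(np.float32));print(cam,n,np.round(c,1),np.round(s,1),round(a,1),np.median(q[:,2]))
    for P,h in((np.append(t+R@[-.05,0],.02),30),([.527,.333,.09],30)):
        u=pix(cam,P).astype(int);outs.append(cv2.resize(im[u[1]-h:u[1]+h,u[0]-40:u[0]+40],(390,290),interpolation=cv2.INTER_CUBIC))
cv2.imwrite('pics/end.png',np.vstack([np.hstack(outs[:2]),np.hstack(outs[2:])])[:,:,::-1])
```

```text
34.95 [0.365716   0.14787711 0.30690264] 0.08549033210048985
top holder [526.8 332. ] [65.6 63.9] 83.2 0.060600159517429475
top grip [528.3 332. ] [20.8 17.1] 88.6 0.1245593526670854
side holder [527.2 333.5] [67.4 64.7] 83.9 0.06062947414854397
side grip [528.8 335.2] [19.8 20.5] 82.6 0.12454199383863629
```

View pics/end.png

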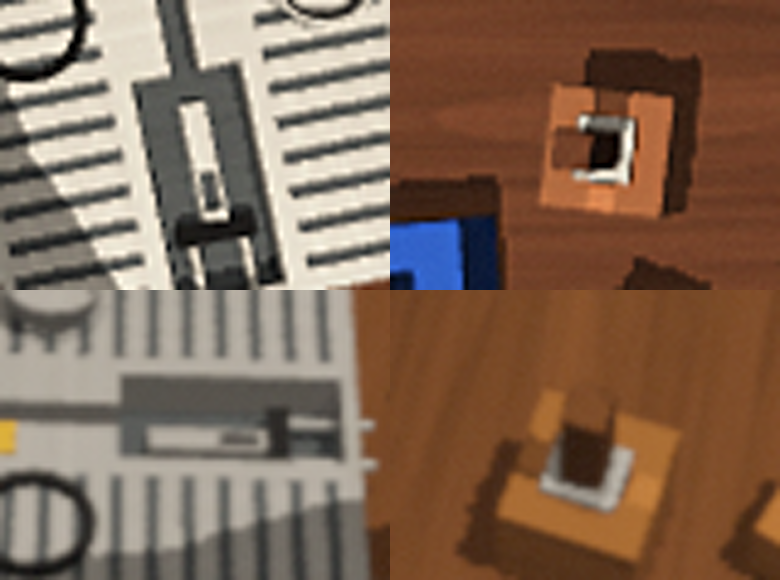

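The bolt (crop (205,155)) lies flat in the pocket against the bumper, wholly clear of the slot. The pick stands upright and flange-down in its holder (605,150). I'm handing in.

```bash
python3 -c "
from workcell import bot
print(bot.job_done())"
```

```text
the job is handed in; nothing more can be done
None
```

I handed the job in at about 35 s with no verdict shown: the bolt was held on the bumper at about 8–9 N for over a second and lies flat in the pocket clear of the slot, and the pick is back upright in its holder, released.

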